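# Unpack the flavouring bottles into the bench rack in order of use

## Task

Unpack the flavourings for baking: lift the grey hold-down plate straight up off the carrier's two pins, keeping it level, and lay it flat, lengthwise and centred, on the small wooden board. Then stand the four bottles upright in the white bench rack, one to a pocket, in the order they will be used: the white-capped vanilla nearest the mixing bowl, then yellow, then red, and green farthest from the bowl. Do not knock a bottle over or shift the mixing bowl or the white jug.

Things in the scene. Friction and masses are not known exactly. Their poses are not given: they have to be found in the camera images.
- hold_down_plate: Grey metal plate 54x284x6 mm (x,y,z), 220 g, origin at centre of underside, y lengthwise. Black upright grip at its middle: 14 mm in x, 26 mm in y, top 57 mm above the origin; pinch across x. It rests on shoulders of the carrier's 2 pins, which pass 12 mm holes at y=+-130 mm; bottle caps stand in four 34 mm holes. Raised 30 mm it is free of pins and caps. It keeps the bottles in until removed.
- carrier: Wooden block 62x288x22 mm (x,y,z), fixed, origin at centre of underside, y along the row. Four round wells 44 mm wide (floor 10 mm above the origin) at y=+90,+30,-30,-90 mm hold the bottles. At y=+-130 mm stand steel pins 8 mm in diameter (tips at height 104 mm) with 18 mm shoulders on which the plate lies, its underside at height 78 mm.
- board: Small light wooden board 120 x 320 x 15 mm (x, y, z), fixed to the table, origin at the centre of its underside, y along its length, top 15 mm above the origin. The hold-down plate is laid on it, its length along the board's.
- bench_rack: White open rack 64x244x28 mm (x,y,z) with a 40x16 mm lug at each end, fixed, origin at centre of underside, y along the row. Four square pockets 56x56 mm inside, centres at y=+90,+30,-30,-90 mm; floor 4 mm, tops of walls and dividers 28 mm above the origin. Empty at the start. The mixing bowl stands by one end, the jug by the other (this changes).
- vanilla: Bottle 84 mm tall, about 70 g: round body 40 mm in diameter up to 52 mm, shoulder to 66 mm, cap 26 mm in diameter. Origin at centre of underside, z along its axis. Starts upright in one of the carrier wells (which one changes); grasp round the body. This one has a white cap and a brown label.
- lemon: Bottle 84 mm tall, about 70 g: round body 40 mm in diameter up to 52 mm, shoulder to 66 mm, cap 26 mm in diameter. Origin at centre of underside, z along its axis. Starts upright in one of the carrier wells (which one changes); grasp round the body. This one has a yellow cap and a yellow label.
- raspberry: Bottle 84 mm tall, about 70 g: round body 40 mm in diameter up to 52 mm, shoulder to 66 mm, cap 26 mm in diameter. Origin at centre of underside, z along its axis. Starts upright in one of the carrier wells (which one changes); grasp round the body. This one has a red cap and a red label.
- peppermint: Bottle 84 mm tall, about 70 g: round body 40 mm in diameter up to 52 mm, shoulder to 66 mm, cap 26 mm in diameter. Origin at centre of underside, z along its axis. Starts upright in one of the carrier wells (which one changes); grasp round the body. This one has a green cap and a green label.
- mixing_bowl: Open grey steel mixing bowl, 210 mm wide at the rim and 152 mm tall, with a strap handle on its own +x side; origin at its underside, 26 mm from the bowl's axis towards the handle. It stands beside one end of the bench rack, a little farther from the robot; which end changes. Not to be shifted.
- jug: White plastic jug, 117x154x155 mm, handle on its own -y side, origin at the middle of its underside. It stands beside the end of the bench rack away from the mixing bowl. Not to be shifted.
Mind the look-alikes: they are no part of the job. Leave any pink look-alike of the peppermint alone. Leave any pink look-alike of the vanilla alone.

How it is judged:
On the way, in this order (a step that is already met when the one before it is completed fails the run):
1. the plate is lifted level, clear of pins and caps (z of hold_down_plate in the frame of carrier above 0.106 m and angle between hold_down_plate's own z axis and vertical below 0.2 rad), for 0.1 s.
2. the plate lies flat and lengthwise on the board (x of hold_down_plate in the frame of board between -0.035 and 0.035 m and y of hold_down_plate in the frame of board between -0.03 and 0.03 m and z of hold_down_plate in the frame of board below 0.02 m and angle between hold_down_plate's own z axis and vertical below 0.06 rad and angle between the y axis of hold_down_plate and the y axis of board, either way round below 0.2 rad and linear speed of hold_down_plate below 0.02 m/s), for 0.2 s.
At the end, for the whole second after the job is handed in: Plate flat on the board (within 35 mm across, 30 mm along, 0.2 rad of centred lengthwise); each bottle upright on the floor of its own rack pocket, within 15 mm of its centre, in the order white, yellow, red, green from the mixing bowl's end; all released and at rest (all of step 2 and x of vanilla in the frame of bench_rack between -0.015 and 0.015 m and z of each of vanilla, lemon, raspberry, peppermint in the frame of bench_rack below 0.01 m and angle between each of vanilla, lemon, raspberry, peppermint's own z axis and vertical below 0.1 rad and linear speed of each of vanilla, lemon, raspberry, peppermint below 0.02 m/s and x of lemon in the frame of bench_rack between -0.015 and 0.015 m and x of raspberry in the frame of bench_rack between -0.015 and 0.015 m and x of peppermint in the frame of bench_rack between -0.015 and 0.015 m and ((y of mixing_bowl in the frame of bench_rack above 0 m and y of vanilla in the frame of bench_rack between 0.075 and 0.105 m and y of lemon in the frame of bench_rack between 0.015 and 0.045 m and y of raspberry in the frame of bench_rack between -0.045 and -0.015 m and y of peppermint in the frame of bench_rack between -0.105 and -0.075 m) or (y of mixing_bowl in the frame of bench_rack below 0 m and y of vanilla in the frame of bench_rack between -0.105 and -0.075 m and y of lemon in the frame of bench_rack between -0.045 and -0.015 m and y of raspberry in the frame of bench_rack between 0.015 and 0.045 m and y of peppermint in the frame of bench_rack between 0.075 and 0.105 m))); the robot touches nothing.
It fails at once if the plate is tipped more than about 17 degrees (angle between hold_down_plate's own z axis and vertical above 0.3 rad).
It fails at once if the mixing bowl is shifted by more than 25 mm (distance of mixing_bowl from where it was at the start of the episode above 0.025 m).
It fails at once if the jug is shifted by more than 25 mm (distance of jug from where it was at the start of the episode above 0.025 m).
It fails at once if a bottle is knocked over (angle between any of vanilla, lemon, raspberry, peppermint's own z axis and vertical above 0.8 rad).
It also fails if it takes over 115 s, if anything falls off the work surface, if the arm or the gripper's body presses on something with over 40 N, if the wrist force passes 120 N, or if a joint passes its speed limit or range.

## Robot

A 7-joint arm with a two-finger parallel gripper is mounted at the origin on a cart in front of the work surface, level with it; the furniture and walls round the work are solid. World frame = base frame: x ahead of the robot, y to its left, z up, the work surface at z = 0. Lengths are in m, angles in rad, forces in N, time in s.
With the tool pointing down it reaches from about 0.35 to 0.9 m from the base axis. Payload 8.1 kg.
Tool frame: the origin (TCP) lies midway between the tips of the shut fingers; the grasp point (between the pads) lies 19 mm behind it (ctrl.grasp_offset is the z of the grasp point in the tool frame, in m); z points along the fingers, y is the line along which they close (so a half turn about z gives the same grasp; the last joint's range is limited). The gripper opens to 92 mm and grips with 3 to 60 N. Pads are 19 mm wide; open, the fingers measure 130 mm over their backs; the gripper's body (75 mm by 190 mm) begins 47 mm behind the grasp point.
Start: joints at [-1.208, 0.434, 0.025, 1.573, -0.012, 1.134, -0.075], TCP at [0.281, 0.558, 0.227] pointing down, gripper open.
Joint ranges: [-2.62, 2.62], [-0.44, 2.09], [-1.27, 1.32], [0.08, 2.57], [-1.32, 4.46], [0.12, 2], [-2.74, 2.74]. Speed limits (rad/s): [2.22, 2.22, 3.01, 3.01, 3.14, 3.14, 3.14].

## Interface

Orientations are given as [roll, pitch, yaw] about the fixed x, y, z axes, in that order (R = Rz(yaw) Ry(pitch) Rx(roll)).
In Python, from workcell import sense, optics, ctrl gives the robot as it stands. The module is installed in compiled form; this text tells all that it offers.
- The arm moves only by the tool run_rows, called after "Request:" as name(argument=value, ...), one argument or row to a line, values as JSON. Schema: {"type":"object","properties":{"segments":{"type":"array","items":{"type":"array","prefixItems":[{"type":"number"},{"type":"array","items":{"type":"number"},"minItems":3,"maxItems":3},{"type":"number"}],"minItems":3,"maxItems":3},"minItems":1,"maxItems":8},"grip_force":{"type":"number"},"only":{"type":"string"},"quiet":{"type":"boolean"},"lines":{"type":"string"}},"required":["segments"],"additionalProperties":false}. segments is a list of rows, 1 to 8 of them, each written [opening, [dx, dy, dz], turn]: the finger opening in m, then dx, dy, dz in m, then a turn about the tool's z in rad; each row shifts and turns the commanded pose from where the row before left it, along the tool's axes as they then stand; what a row does not reach is not made up. A row lasts 1/8 s, in which the tool goes at most 0.0625 m and 0.188 rad, less where a joint would pass 70% of its speed; a pose out of reach is approached as far as the arm can. The fingers move at their own pace and stop on an object; grip_force is the grip in N (left out, the last holds). Time passes only in rows, so rows that do not move let the fingers close. The tool returns the time, the measured TCP pose, the force, the opening and the grip force at its end. only (a regular expression) keeps the lines of the reply that match it, lines (a string "A,B") keeps lines A to B, and quiet returns only ok. Input that does not fit is refused with a message, and nothing moves.
- sense(): the state, without advancing time (a new reading comes with each control period).
- optics.snapshot(name): name is "scene" or "top" or "wrist"; returns a dict with "pixels" (384x512x3 uint8, blue, green, red), "z_map" (384x512 float32, m along the optical axis (not along the pixel's ray), 0 where there is no reading), "fx", "fy", "cx", "cy" (pixels), "position" and "attitude" of the camera in the world; the wrist camera has in their place "mount" (4x4, takes a point from camera to tool coordinates, whose origin is the TCP and whose axes are the flange's). Camera axes: x right, y up, looking along -z (the intrinsics and any distortion apply to the point x, -y, -z); pixel columns grow to the right and rows downward; lengths in m; the calibration is good to about 2 mm. A picture is of the moment at which its call begins: read the wrist's pose just before it.
- ctrl.sign_off(): hands the job in; it is judged then, once.
The state is a dict: "time_s": time; "qpos": joint angles; "qvel": joint speeds; "joint_torque": joint torques, N m; "ee_pos": TCP position; "orientation": TCP orientation; "wrist_force": force on the tool from outside, world axes, zero at the start; "ft_torque": the same for the moment, N m; "gripper_width": finger opening in m; "grip_force": force on a finger pad.
Only numpy, scipy, OpenCV 4.12 (cv2) and the standard library are available. Lean on these libraries where they do the work, as an engineer would, in place of code of your own. Each camera call takes 0.05 s, during which the arm holds its last target. There are 200 camera calls.

## Working session

There is one attempt and no reset: what is moved stays moved. The work goes in short steps, Python scripts to look and compute and a tool call to move; the robot and the scene stay as the last step left them, time stands still between calls to the robot, and variables do not carry over. Pictures are saved under pics/ and viewed, at most 14 in all, crops included, and the job is handed in when it is done.

```bash
mkdir -p pics; cat > h.py <<'E'
import numpy as np, cv2
from scipy.spatial.transform import Rotation as R
from workcell import sense, optics, ctrl
def pose(s):
    T=np.eye(4);T[:3,:3]=R.from_euler('xyz',s['orientation']).as_matrix();T[:3,3]=s['ee_pos'];return T
def snap(n):
    s=sense();d=optics.snapshot(n)
    if n=='wrist': d['T']=pose(s)@np.array(d['mount'])
    else:
        T=np.eye(4);a=np.array(d['attitude'])
        T[:3,:3]=a if a.shape==(3,3) else R.from_euler('xyz',a).as_matrix()
        T[:3,3]=d['position'];d['T']=T
    return d
def cloud(d):
    z=d['z_map'];v,u=np.mgrid[:z.shape[0],:z.shape[1]]
    p=np.stack([(u-d['cx'])/d['fx']*z,-(v-d['cy'])/d['fy']*z,-z],-1)
    P=p@d['T'][:3,:3].T+d['T'][:3,3];P[z==0]=np.nan;return P
def save(n,img): cv2.imwrite('pics/'+n+'.png',img)
E
python3 - <<'E'
from h import *
import pickle
for n in ['scene','top','wrist']:
    d=snap(n);save(n+'1',d['pixels']);pickle.dump(d,open(n+'.pkl','wb'))
    print(n,{k:(v if np.size(v)<17 else np.shape(v)) for k,v in d.items()})
print(sense(),ctrl.grasp_offset)
E
```

```text
scene {'pixels': (384, 512, 3), 'z_map': (384, 512), 'fx': 433.86856334078993, 'fy': 433.86856334078993, 'cx': 255.09731894840309, 'cy': 194.62591487615592, 'position': array([-0.13342848, -0.6436012 ,  0.71969278]), 'attitude': array([ 0.98313804, -0.00402874, -0.79023727]), 'T': array([[ 0.70367104,  0.3915628 , -0.59289597, -0.13342848],
       [-0.71051448,  0.3925103 , -0.58404181, -0.6436012 ],
       [ 0.00402873,  0.83223449,  0.55440917,  0.71969278],
       [ 0.        ,  0.        ,  0.        ,  1.        ]])}
top {'pixels': (384, 512, 3), 'z_map': (384, 512), 'fx': 456.42302283826376, 'fy': 456.42302283826376, 'cx': 254.81242909210619, 'cy': 189.49896139477508, 'position': array([ 0.36274307, -0.01258415,  1.30168777]), 'attitude': array([ 0.15643827,  0.00707557, -1.59830137]), 'T': array([[-0.02750089,  0.98738453, -0.15593424,  0.36274307],
       [-0.99959674, -0.02826769, -0.00270169, -0.01258415],
       [-0.00707551,  0.15579706,  0.98776374,  1.30168777],
       [ 0.        ,  0.        ,  0.        ,  1.        ]])}
wrist {'pixels': (384, 512, 3), 'z_map': (384,
[... 757 characters left out ...]
  0.43507229,  0.02499195,  1.57387007, -0.01158589,
        1.13401126, -0.07507223]), 'qvel': array([ 8.92921030e-04, -2.57096623e-03,  5.64274594e-04, -2.52265918e-03,
       -9.41255393e-05,  2.05578380e-04, -1.24819979e-03]), 'joint_torque': array([ 1.50802924e-03, -6.68273163e+01,  9.85738859e-01, -3.14696574e+01,
       -6.05525030e-02,  3.93591681e-02,  1.08211188e-04]), 'ee_pos': array([0.28058769, 0.55804519, 0.22612663]), 'orientation': array([-3.14038350e+00,  1.31505271e-04,  2.67575236e+00]), 'wrist_force': array([ 0.77795172, -0.50355731,  0.3974551 ]), 'ft_torque': array([-0.01062935, -0.00196697, -0.04951707]), 'grip_force': 0.0, 'gripper_width': 0.09212934528380114} -0.0188
```

View pics/top1.png

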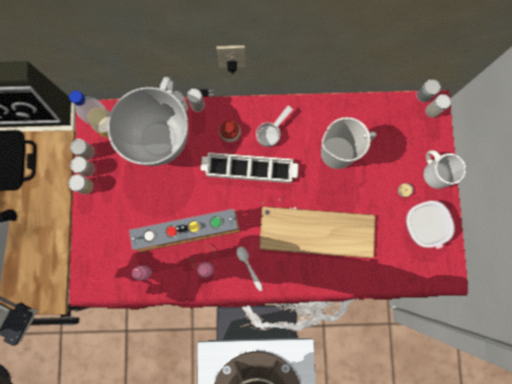

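View pics/scene1.png

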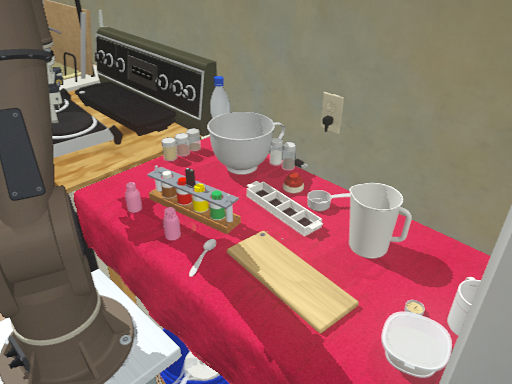

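The top view shows the carrier from (130,238) to (238,220) with caps white (149,236), red (171,231), yellow (193,227), green (215,222), and the grip at (183,228). The rack runs (203,165)–(297,172) with the bowl (148,125) at its left (+y) end and the jug (345,143) at its right. The board is at (318,232). The pink look-alikes at (141,272) and (205,270) stand off the carrier.

```bash
cat > m.py <<'E'
from h import *
import pickle
res={}
for n in ['top','scene']:
    d=pickle.load(open(n+'.pkl','rb'));P=cloud(d);Z=P[...,2];hsv=cv2.cvtColor(d['pixels'],cv2.COLOR_BGR2HSV)
    red=(hsv[...,1]>150)&((hsv[...,0]<8)|(hsv[...,0]>170))
    tab=red&(Z>-.02)&(Z<.01);print(n,'table z',np.median(Z[tab]))
    def fit(name,box,zlo,zhi,extra=True):
        x0,x1,y0,y1=box
        m=(P[...,0]>x0)&(P[...,0]<x1)&(P[...,1]>y0)&(P[...,1]<y1)&(Z>zlo)&(Z<zhi)&extra
        q=P[m]; (c,s,a)=cv2.minAreaRect((q[:,:2]*1000).astype(np.float32))
        if s[0]>s[1]: a+=90
        # a: direction of the short... report long axis yaw
        bp=cv2.boxPoints((c,s,a if s[0]<=s[1] else a-90))
        e=[bp[1]-bp[0],bp[2]-bp[1]];L=max(e,key=np.linalg.norm);yaw=np.degrees(np.arctan2(L[1],L[0]))%180
        print(n,name,len(q),'c',np.round(c,1),'mean',np.round(q[:,:2].mean(0)*1000,1),'size',np.round(s,1),'yaw',round(yaw,1),'z',round(np.median(q[:,2])*1000,1))
    gray=hsv[...,1]<70
    if n=='top':
        for nm,(u,v) in dict(plate=(160,232),board=(318,232),rack=(203,165),rack2=(297,172),bowl=(148,125),jug=(345,143),grip=(183,228),white=(149,236),pinA=(132,238)).items():print(nm,np.round(P[v,u],3))
    fit('plate',(.1,.5,0,.5),.078,.095,~red)
    fit('grip',(.1,.5,0,.5),.12,.15,~red)
    fit('board',(.1,.42,-.4,.03),.009,.022,~red)
    fit('rack',(.37,.55,-.2,.2),.020,.036,gray)
E
python3 m.py
```

```text
top table z -0.00035734598395786854
plate [0.448 0.246 0.085]
board [ 0.44  -0.184  0.012]
rack [0.638 0.136 0.031]
rack2 [ 0.616 -0.133  0.001]
bowl [0.765 0.298 0.016]
jug [ 0.698 -0.276  0.004]
grip [0.452 0.177 0.137]
white [0.437 0.273 0.094]
pinA [0.432 0.315 0.105]
top plate 1927 c [404.  183.2] mean [445.3 190. ] size [155.4 294.3] yaw 99.7 z 84.1
top grip 59 c [454.4 186. ] mean [454.  185.1] size [13.7 25.6] yaw 99.3 z 133.4
top board 1793 c [ 260.  -153.6] mean [ 361.9 -170.5] size [319.8 367.1] yaw 90.0 z 14.1
top rack 36 c [446.3 111.5] mean [454.2  97.3] size [ 45.1 158.2] yaw 117.1 z 22.2
scene table z 2.8553394174846147e-05
scene plate 1190 c [413.3 179.1] mean [442.1 173.2] size [164.2 285.3] yaw 92.4 z 83.8
scene grip 54 c [453.5 180.3] mean [452.9 179.5] size [13.  23.8] yaw 94.9 z 130.2
scene board 2307 c [ 260.  -156.1] mean [ 354.3 -185.6] size [371.3 319.9] yaw 90.0 z 14.5
scene rack 52 c [468.1 119.2] mean [471.4  70. ] size [ 46.9 150. ] yaw 97.9 z 24.3
```

```bash
python3 - <<'E'
s=open('m.py').read().split("    fit('plate'")[0]+"""
    lab=cv2.connectedComponents((~red&(Z>.079)&(Z<.095)).astype(np.uint8))[1]
    sel=(P[...,0]>.4)&(P[...,0]<.5)&(P[...,1]>.0)&(P[...,1]<.36)
    fit('plate',(.385,.53,.0,.36),.077,.091,~red)
    fit('grip',(.4,.5,.1,.25),.128,.15)
    fit('board',(.33,.56,-.4,.03),.010,.022,~red)
    fit('rack',(.54,.70,-.17,.17),.021,.036,gray)
    for nm,lo,hi in [('white',0,0),('y',20,34),('g',45,85),('r',0,0)]:
        m=(P[...,0]>.4)&(P[...,0]<.5)&(P[...,1]>0)&(P[...,1]<.36)&(Z>.088)&(Z<.105)
        H=hsv[...,0];S=hsv[...,1]
        if nm=='white': m&=(S<60)&(hsv[...,2]>190)
        elif nm=='r': m&=(S>150)&((H<8)|(H>172))
        else: m&=(S>110)&(H>=lo)&(H<=hi)
        q=P[m];print(nm,len(q),np.round(q.mean(0)*1000,1) if len(q) else '')
    if n=='top':
        im=d['pixels'];save('top_crop',np.hstack([cv2.resize(im[205:290,115:255],None,fx=3,fy=3,interpolation=2),cv2.resize(im[95:180,190:310],None,fx=3,fy=3,interpolation=2)]))
"""
open('m.py','w').write(s)
E
python3 m.py
```

```text
top table z -0.00035734598395786854
plate [0.448 0.246 0.085]
board [ 0.44  -0.184  0.012]
rack [0.638 0.136 0.031]
rack2 [ 0.616 -0.133  0.001]
bowl [0.765 0.298 0.016]
jug [ 0.698 -0.276  0.004]
grip [0.452 0.177 0.137]
white [0.437 0.273 0.094]
pinA [0.432 0.315 0.105]
top plate 1662 c [454.5 186.9] mean [453.9 187.4] size [ 54.5 284.6] yaw 99.9 z 83.9
top grip 53 c [454.3 186.2] mean [454.3 185.8] size [13.1 24.5] yaw 91.8 z 133.6
top board 4587 c [ 410.7 -160.7] mean [ 440.5 -178.8] size [354. 187.] yaw 85.0 z 14.5
top rack 581 c [651.8   4. ] mean [631.9   4.7] size [273.4 108.9] yaw 83.7 z 26.8
white 62 [438.9 274.2  93.3]
y 75 [459.6 156.3  93.4]
g 60 [469.6  97.1  93.9]
r 64 [449.  215.1  94. ]
scene table z 2.8553394174846147e-05
scene plate 993 c [456.  182.2] mean [452.1 168.8] size [ 59.9 285.4] yaw 100.3 z 83.5
scene grip 37 c [454.5 181.4] mean [454.6 180.1] size [13.8 25. ] yaw 100.9 z 132.7
scene board 5252 c [ 411.6 -166.6] mean [ 437.2 -201.3] size [349.8 188.8] yaw 84.7 z 14.9
scene rack 624 c [651.9   1.1] mean [632.6  -8.6] size [276.4 107.2] yaw 84.2 z 26.0
white 39 [442.4 250.6  94.4]
y 50 [458.9 151.3  92.7]
g 49 [468.5  92.5  92.8]
r 44 [447.4 210.7  92.9]
```

View pics/top_crop.png

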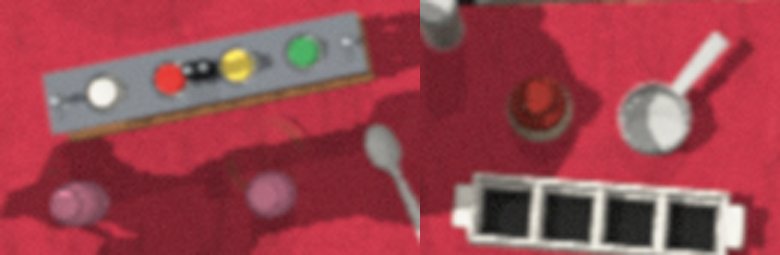

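The enlarged crop shows white (102,92), red (170,79), grip (203,69), yellow (237,65) and green (303,50) standing in the plate; the two pink ones (78,203) and (270,193) lie outside it and are look-alikes. Next I refine rack, board and bowl.

```bash
python3 - <<'E'
from h import *
import pickle
for n in ['top','scene']:
    d=pickle.load(open(n+'.pkl','rb'));P=cloud(d);Z=P[...,2];hsv=cv2.cvtColor(d['pixels'],cv2.COLOR_BGR2HSV)
    red=(hsv[...,1]>150)&((hsv[...,0]<8)|(hsv[...,0]>170))
    def comp(name,mask,near):
        k,lab,st,ce=cv2.connectedComponentsWithStats(mask.astype(np.uint8))
        best=min(range(1,k),key=lambda i:np.linalg.norm(np.nanmedian(P[lab==i][:,:2],0)-near) if st[i,4]>60 else 9)
        q=P[lab==best];c,s,a=cv2.minAreaRect((q[:,:2]*1000).astype(np.float32))
        b=cv2.boxPoints((c,s,a));e=[b[1]-b[0],b[2]-b[1]];L=max(e,key=np.linalg.norm)
        print(n,name,len(q),np.round(c,1),np.round(s,1),'yaw',round(np.degrees(np.arctan2(L[1],L[0]))%180,1),'z',np.round(np.median(q[:,2])*1000,1))
    comp('board',(hsv[...,0]>8)&(hsv[...,0]<30)&(Z>.008)&(Z<.022),(.44,-.18))
    comp('rack',(hsv[...,1]<90)&(Z>.020)&(Z<.036),(.62,0))
    for nm,lo,hi,bx in [('bowlrim',.143,.17,(.5,1,.05,.6)),('jug',.1,.17,(.5,1,-.5,-.05))]:
        q=P[(Z>lo)&(Z<hi)&(P[...,0]>bx[0])&(P[...,0]<bx[1])&(P[...,1]>bx[2])&(P[...,1]<bx[3])]
        print(n,nm,len(q),q[:,:2].min(0),q[:,:2].max(0),cv2.minEnclosingCircle((q[:,:2]*1000).astype(np.float32)))
E
```

```text
top board 4744 [ 441.4 -180.5] [319.9 120.1] yaw 84.0 z 14.3
top rack 588 [630.4   6.4] [273.4  65.9] yaw 83.7 z 26.6
top bowlrim 1806 [0.61898444 0.05722892] [0.88200247 0.59908675] ((812.3193359375, 328.1578369140625), 278.28851318359375)
top jug 2553 [ 0.61330664 -0.49999332] [ 0.88231364 -0.05083577] ((838.4215698242188, -275.25274658203125), 228.20091247558594)
scene board 5290 [ 442.3 -183.8] [321.5 121. ] yaw 83.9 z 14.9
scene rack 646 [632.4   3.1] [276.4  68.2] yaw 84.2 z 25.6
scene bowlrim 1498 [0.61971795 0.05237116] [0.88887531 0.59990685] ((816.169677734375, 326.1390075683594), 281.2748718261719)
scene jug 5923 [ 0.61287962 -0.48562449] [ 0.88856063 -0.05006245] ((835.4769287109375, -267.9115295410156), 223.00048828125)
```

Request:
run_rows(
  segments=[
    [0.092,[0,0,0],0.186],
    [0.092,[0,0,0],0.186],
    [0.092,[0,0,0],0.186],
    [0.092,[0,0,0],0.186],
    [0.092,[0,0,0],0.186],
  ],
)

```text
time_s: 0.78
ee_pos: [0.2806, 0.5582, 0.2264]
orientation: [-3.141, 0.001, 1.74]
wrist_force: [0.6, 0.5, -0.0]
gripper_width: 0.0915
grip_force: 0.0
```

Request:
run_rows(
  segments=[
    [0.092,[-0.057,0.015,0],0],
    [0.092,[-0.057,0.015,0],0],
    [0.092,[-0.057,0.015,0],0],
    [0.092,[-0.057,0.015,0],0],
    [0.092,[-0.057,0.015,0],0],
    [0.092,[-0.057,0.015,0],0],
    [0.092,[-0.057,0.015,0],0],
    [0.092,[0,0,0],0],
  ],
)

```text
time_s: 1.78
ee_pos: [0.4553, 0.1788, 0.227]
orientation: [3.141, 0.001, 1.737]
wrist_force: [0.0, 1.5, -0.4]
gripper_width: 0.0916
grip_force: 0.0
```

```bash
cat >> h.py <<'E'
def go(x,y,z,yawdeg,s=None):
    "tool-axis shift to a world target (then turn)"
    s=s or sense();T=pose(s);d=T[:3,:3].T@(np.array([x,y,z])-s['ee_pos'])
    yaw=np.degrees(s['orientation'][2]);t=-np.radians((yawdeg-yaw+180)%360-180)
    print('go',np.round(d,4),'turn',round(t,3),'| at',np.round(s['ee_pos'],4),'yaw',round(yaw,1),'t',s['time_s'],'w',round(s['gripper_width'],4),'F',np.round(s['wrist_force'],1))
E
python3 - <<'E'
from h import *
d=snap('wrist');save('w2',d['pixels']);P=cloud(d);Z=P[...,2];np.savez('w2',P=P,px=d['pixels'])
go(.455,.185,.227,100)
hsv=cv2.cvtColor(d['pixels'],cv2.COLOR_BGR2HSV)
for lo,hi in [(.079,.088),(.128,.145)]:
    m=(P[...,0]>.4)&(P[...,0]<.51)&(P[...,1]>0)&(P[...,1]<.36)&(Z>lo)&(Z<hi)
    q=P[m];print(len(q),cv2.minAreaRect((q[:,:2]*1000).astype(np.float32)),np.median(q[:,2]))
E
```

```text
go [ 0.0031  0.0014 -0.0002] turn -0.004 | at [0.4542 0.1817 0.2268] yaw 99.8 t 1.825 w 0.0917 F [-0.3  0.2 -0.3]
12020 ((452.3600769042969, 199.70562744140625), (54.189002990722656, 256.265625), 9.953926086425781) 0.08344880165755464
539 ((454.81787109375, 186.29888916015625), (13.736894607543945, 25.49130630493164), 9.308965682983398) 0.13384787500984552
```

View pics/w2.png

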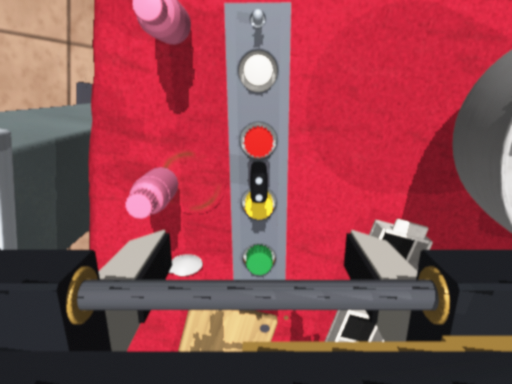

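The wrist view shows the plate vertical in the picture, with caps white (258,71), red (258,141), yellow (259,205), green (260,260) and the grip at (258,180). Measured grip centre (0.455, 0.186), top 0.135, agrees with the text (78+57 mm).

Request:
run_rows(
  segments=[
    [0.06,[0.004,0.001,0.04],0],
    [0.05,[0,0,0.04],0],
    [0.05,[0,0,0.03],0],
    [0.05,[0,0,0.022],0],
    [0.05,[0,0,0],0],
  ],
)

```text
time_s: 2.45
ee_pos: [0.4521, 0.1888, 0.0933]
orientation: [-3.138, 0.001, 1.748]
wrist_force: [-0.5, -0.2, -0.0]
gripper_width: 0.0508
grip_force: 0.0
```

```bash
python3 -c "
from h import *;go(.4548,.1863,.095,99.9)"
```

```text
go [-0.0029  0.0022 -0.0017] turn 0.004 | at [0.4521 0.1888 0.0933] yaw 100.1 t 2.45 w 0.0508 F [-0.5 -0.2 -0. ]
```

Request:
run_rows(
  segments=[
    [0.05,[-0.003,0.002,-0.002],0],
    [0.0,[0,0,0],0],
    [0,[0,0,0],0],
    [0,[0,0,0],0],
    [0,[0,0,0],0],
    [0,[0,0,0],0],
  ],
  grip_force=45,
)

```text
time_s: 3.2
ee_pos: [0.4562, 0.1853, 0.0968]
orientation: [-3.141, -0.0, 1.746]
wrist_force: [-1.5, 0.3, 2.4]
gripper_width: 0.0139
grip_force: 45.0
```

Request:
run_rows(
  segments=[
    [0,[0,0,-0.01],0],
    [0,[0,0,-0.02],0],
    [0,[0,0,-0.03],0],
    [0,[0,0,-0.03],0],
    [0,[0,0,-0.03],0],
    [0,[0,0,-0.03],0],
    [0,[0,0,0],0],
  ],
)

```text
time_s: 4.08
ee_pos: [0.4575, 0.1856, 0.2489]
orientation: [3.138, -0.002, 1.746]
wrist_force: [-0.3, 0.2, -4.2]
gripper_width: 0.0137
grip_force: 45.0
```

```bash
python3 - <<'E'
from h import *
d=snap('scene');save('s3',d['pixels'][130:330,90:390])
go(.442,-.182,.25,84)
E
```

```text
go [-0.3592 -0.0783 -0.003 ] turn 0.28 | at [0.4566 0.1854 0.2474] yaw 100.0 t 4.125 w 0.0136 F [-0.5 -0.5 -3.3]
```

View pics/s3.png

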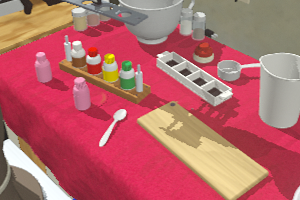

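The scene crop shows the plate lifted level at (110,10), with bottles standing in the carrier: white (77,48), red (95,53), yellow (112,62), green (127,70).

Request:
run_rows(
  segments=[
    [0,[-0.03,-0.007,0],0],
    [0,[-0.055,-0.012,0],0],
    [0,[-0.06,-0.013,0],0],
    [0,[-0.06,-0.013,0],0],
    [0,[-0.06,-0.013,0],0],
    [0,[-0.055,-0.012,0],0],
    [0,[-0.03,-0.007,0],0],
    [0,[-0.009,-0.001,0],0],
  ],
)

```text
time_s: 5.12
ee_pos: [0.4406, -0.1838, 0.2457]
orientation: [-3.139, 0.0, 1.742]
wrist_force: [0.3, 1.1, -2.7]
gripper_width: 0.0137
grip_force: 45.0
```

Request:
run_rows(
  segments=[
    [0,[0,0,0.02],0.14],
    [0,[0,0,0.03],0.14],
    [0,[0,0,0.03],0],
    [0,[0,0,0.03],0],
    [0,[0,0,0],0],
  ],
)

```text
time_s: 5.75
ee_pos: [0.4402, -0.1802, 0.1346]
orientation: [-3.136, -0.001, 1.467]
wrist_force: [-0.3, -0.1, -2.2]
gripper_width: 0.0138
grip_force: 45.0
```

```bash
python3 - <<'E'
from h import *
go(.442,-.182,.05,84)
d=snap('wrist');P=cloud(d);Z=P[...,2];hsv=cv2.cvtColor(d['pixels'],cv2.COLOR_BGR2HSV)
m=(hsv[...,0]>8)&(hsv[...,0]<30)&(hsv[...,1]>60)&(Z>.006)&(Z<.024)&(P[...,1]<.03)&(P[...,1]>-.4)
q=P[m];print(len(q),cv2.minAreaRect((q[:,:2]*1000).astype(np.float32)),np.median(q[:,2]))
m=(hsv[...,1]<50)&(abs(Z-.118)<.012)&(abs(P[...,0]-.44)<.1)&(abs(P[...,1]+.18)<.17)
q=P[m];print(len(q),cv2.minAreaRect((q[:,:2]*1000).astype(np.float32)),np.median(q[:,2]))
save('w4',d['pixels'])
E
```

```text
go [-0.0016  0.0025  0.0846] turn 0.001 | at [ 0.4402 -0.1802  0.1346] yaw 84.0 t 5.75 w 0.0138 F [-0.3 -0.1 -2.2]
15177 ((446.4876403808594, -137.6766357421875), (205.35702514648438, 119.53106689453125), 84.08506774902344) 0.01444660119812935
19093 ((442.44140625, -154.50125122070312), (190.8827667236328, 54.107967376708984), 84.10929107666016) 0.12134312681438689
```

Request:
run_rows(
  segments=[
    [0,[-0.001,0.002,0.03],0],
    [0,[0,0,0.03],0],
    [0,[0,0,0.02],0],
    [0,[0,0,0.01],0],
    [0,[0,0,0.005],0],
    [0,[0,0,0.003],0],
    [0,[0,0,0.002],0],
    [0,[0,0,0],0],
  ],
)

```text
time_s: 6.8
ee_pos: [0.4441, -0.183, 0.037]
orientation: [3.141, -0.0, 1.466]
wrist_force: [0.4, 0.1, -2.7]
gripper_width: 0.0137
grip_force: 45.0
```

```bash
python3 -c "
from h import *;go(.442,-.182,.034,84)"
```

```text
go [ 0.0008 -0.0022  0.003 ] turn -0.0 | at [ 0.4441 -0.183   0.037 ] yaw 84.0 t 6.8 w 0.0137 F [ 0.4  0.1 -2.7]
```

Request:
run_rows(
  segments=[
    [0,[0,0,0.002],0],
    [0,[0,0,0.001],0],
    [0,[0,0,0],0],
  ],
)

```text
time_s: 7.18
ee_pos: [0.4439, -0.183, 0.0338]
orientation: [3.141, -0.0, 1.466]
wrist_force: [-1.6, 0.7, 1.2]
gripper_width: 0.0137
grip_force: 45.0
```

Request:
run_rows(
  segments=[
    [0,[0,0,0.001],0],
    [0,[0,0,0],0],
  ],
)

```text
time_s: 7.42
ee_pos: [0.4439, -0.183, 0.0338]
orientation: [3.141, -0.001, 1.465]
wrist_force: [-6.4, 3.3, 21.6]
gripper_width: 0.0136
grip_force: 45.0
```

Contact. Release slightly, check, then rise and look at plate and bottles.

Request:
run_rows(
  segments=[
    [0,[0,0,-0.001],0],
    [0.03,[0,0,0],0],
    [0.05,[0,0,0],0],
    [0.05,[0,0,0],0],
  ],
  grip_force=20,
)

```text
time_s: 7.92
ee_pos: [0.4439, -0.183, 0.0336]
orientation: [-3.142, 0.0, 1.466]
wrist_force: [-0.2, -0.5, -0.1]
gripper_width: 0.0393
grip_force: 0.0
```

Request:
run_rows(
  segments=[
    [0.05,[0,0,-0.03],0],
    [0.092,[0,0,-0.05],0],
    [0.092,[0,0,-0.06],0],
    [0.092,[0,0,-0.06],0],
    [0.092,[0,0,0],0],
  ],
)

```text
time_s: 8.55
ee_pos: [0.4462, -0.1841, 0.2377]
orientation: [3.134, -0.0, 1.466]
wrist_force: [0.3, 0.5, -0.2]
gripper_width: 0.0852
grip_force: 0.0
```

```bash
cat > look.py <<'E'
from h import *
for n in ['top','scene']:
    d=snap(n);P=cloud(d);Z=P[...,2];hsv=cv2.cvtColor(d['pixels'],cv2.COLOR_BGR2HSV);H,S,V=cv2.split(hsv)
    save(n+'_l',d['pixels'])
    m=(S<60)&(Z>.012)&(Z<.03)&(abs(P[...,0]-.44)<.07)&(abs(P[...,1]+.18)<.16);q=P[m]
    if len(q)>50:print(n,'plate',len(q),cv2.minAreaRect((q[:,:2]*1000).astype(np.float32)),np.median(q[:,2]))
    for nm in 'wyrg':
        m=(P[...,0]>.4)&(P[...,0]<.52)&(P[...,1]>0)&(P[...,1]<.36)&(Z>.078)&(Z<.105)
        m&={'w':(S<60)&(V>170),'y':(S>110)&(H>=20)&(H<=34),'g':(S>110)&(H>=45)&(H<=85),'r':(S>150)&((H<8)|(H>172))}[nm]
        q=P[m]
        if len(q)>8: print(n,nm,len(q),np.round(np.array(cv2.minEnclosingCircle((q[q[:,2]>q[:,2].max()-.006][:,:2]*1000).astype(np.float32))[0]),1),np.round(np.percentile(q[:,2],90)*1000,1))
E
python3 look.py; python3 -c "
from h import *;go(.455,.18,.22,100)"
```

```text
top plate 753 ((453.2200927734375, -108.71775817871094), (157.6536102294922, 70.4564437866211), 77.5780029296875) 0.020491067431831045
top w 118 [455.3 186. ] 98.8
top y 67 [459.3 157.2] 96.2
top r 55 [449.5 214.3] 97.0
top g 46 [469.8  96.6] 96.5
scene plate 1741 ((445.87841796875, -180.09890747070312), (296.3453674316406, 73.51049041748047), 80.02804565429688) 0.02069807372020893
scene w 99 [454.4 183.6] 98.4
scene y 82 [460.8 153.9] 94.4
scene r 78 [449.8 211.3] 94.4
scene g 78 [469.9  93.2] 94.9
go [ 0.3618 -0.0269  0.0141] turn -0.279 | at [ 0.444  -0.1827  0.2338] yaw 84.0 t 8.65 w 0.0904 F [ 0.4  0.4 -0.5]
```

View pics/top_l.png

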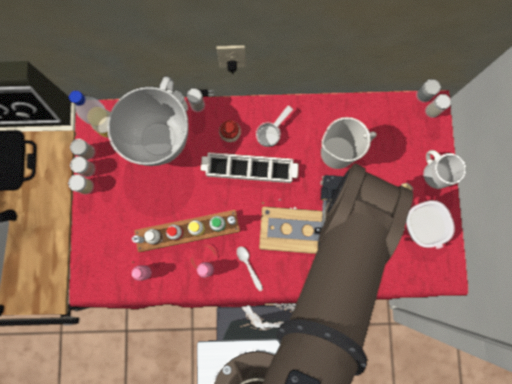

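The top view shows the plate lying along the board (295,230), its near end under the arm. The bottles stand in order white (151,236), red (173,231), yellow (194,227), green (216,222). Vanilla goes first.

Request:
run_rows(
  segments=[
    [0.08,[0,0,0],-0.14],
    [0.08,[0,0,0],-0.14],
  ],
)

```text
time_s: 8.9
ee_pos: [0.4428, -0.1825, 0.232]
orientation: [-3.138, -0.001, 1.75]
wrist_force: [-0.2, -0.6, 0.1]
gripper_width: 0.0808
grip_force: 0.0
```

Request:
run_rows(
  segments=[
    [0.08,[0.056,0.0093,0],0],
    [0.08,[0.056,0.0093,0],0],
    [0.08,[0.056,0.0093,0],0],
    [0.08,[0.056,0.0093,0.01],0],
    [0.08,[0.056,0.0093,0.02],0],
    [0.08,[0.056,0.0093,0.02],0],
    [0.08,[0.056,0.0093,0.01],0],
    [0.08,[0.056,0.0093,0.01],0],
  ],
)

```text
time_s: 9.9
ee_pos: [0.4379, 0.272, 0.1613]
orientation: [-3.138, 0.002, 1.745]
wrist_force: [1.2, -0.1, -0.0]
gripper_width: 0.0798
grip_force: 0.0
```

Request:
run_rows(
  segments=[
    [0.08,[0,0,0],0],
    [0.08,[0,0,0],0],
  ],
)

```text
time_s: 10.15
ee_pos: [0.4384, 0.2698, 0.1622]
orientation: [-3.139, 0.002, 1.746]
wrist_force: [0.3, -0.5, -0.4]
gripper_width: 0.0797
grip_force: 0.0
```

```bash
python3 -c "
from h import *;go(.4393,.2745,.046,100)
d=snap('wrist');P=cloud(d);H,S,V=cv2.split(cv2.cvtColor(d['pixels'],cv2.COLOR_BGR2HSV));save('w5',d['pixels'])
m=(S<60)&(V>150)&(np.hypot(P[...,0]-.4393,P[...,1]-.2745)<.02)&(P[...,2]>.085)&(P[...,2]<.1);q=P[m];print(len(q),cv2.minEnclosingCircle((q[:,:2]*1000).astype(np.float32)),np.median(q[:,2]))"
```

```text
go [0.0047 0.0021 0.1161] turn 0.0 | at [0.4384 0.2698 0.1622] yaw 100.0 t 10.15 w 0.0797 F [ 0.3 -0.5 -0.4]
910 ((439.1058044433594, 274.6611328125), 12.599039077758789) 0.09292718861769872
```

Request:
run_rows(
  segments=[
    [0.08,[0.005,0.001,0.04],0],
    [0.08,[0,0,0.04],0],
    [0.08,[0,0,0.025],0],
    [0.08,[0,0,0.01],0],
    [0.08,[0,0,0],0],
  ],
)

```text
time_s: 10.82
ee_pos: [0.4395, 0.2752, 0.0488]
orientation: [-3.141, 0.0, 1.744]
wrist_force: [-0.5, -0.8, 0.3]
gripper_width: 0.0801
grip_force: 0.0
```

Request:
run_rows(
  segments=[
    [0.03,[0,0,0],0],
    [0.03,[0,0,0],0],
    [0.03,[0,0,0],0],
    [0.03,[0,0,0],0],
    [0.03,[0,0,0],0],
  ],
  grip_force=20,
)

```text
time_s: 11.45
ee_pos: [0.4393, 0.2763, 0.0489]
orientation: [3.141, -0.0, 1.746]
wrist_force: [-1.0, 0.1, 2.5]
gripper_width: 0.0398
grip_force: 20.0
```

Request:
run_rows(
  segments=[
    [0.03,[0,0,-0.02],0],
    [0.03,[0,0,-0.03],0],
    [0.03,[0,0,-0.04],0],
    [0.03,[0,0,-0.04],0],
    [0.03,[0,0,0],0],
  ],
)

```text
time_s: 12.08
ee_pos: [0.4409, 0.2772, 0.1814]
orientation: [3.137, -0.003, 1.746]
wrist_force: [-0.2, 0.0, -1.4]
gripper_width: 0.0396
grip_force: 20.0
```

```bash
python3 -c "
from h import *;go(.6405,.0945,.16,84)"
```

```text
go [-0.2147  0.1647  0.0216] turn 0.28 | at [0.4409 0.2772 0.1814] yaw 100.0 t 12.075 w 0.0396 F [-0.2  0.  -1.4]
```

Request:
run_rows(
  segments=[
    [0.03,[0,0,0],0.14],
    [0.03,[0,0,0],0.14],
  ],
)

```text
time_s: 12.32
ee_pos: [0.4387, 0.2758, 0.1777]
orientation: [-3.141, 0.001, 1.461]
wrist_force: [-0.2, -0.1, -0.5]
gripper_width: 0.0394
grip_force: 20.0
```

Request:
run_rows(
  segments=[
    [0.03,[-0.032,0.0435,0],0],
    [0.03,[-0.032,0.0435,0],0],
    [0.03,[-0.032,0.0435,0],0],
    [0.03,[-0.032,0.0435,0],0],
    [0.03,[-0.032,0.0435,0],0],
    [0.03,[0,0,0],0],
    [0.03,[0,0,0],0],
  ],
)

```text
time_s: 13.2
ee_pos: [0.638, 0.0944, 0.1772]
orientation: [-3.139, 0.0, 1.465]
wrist_force: [-0.2, 0.5, -1.6]
gripper_width: 0.0393
grip_force: 20.0
```

```bash
python3 - <<'E'
from h import *
go(.6405,.0945,.043,84)
d=snap('wrist');save('w6',d['pixels']);P=cloud(d);np.savez('w6',P=P,px=d['pixels']);Z=P[...,2];S=cv2.cvtColor(d['pixels'],cv2.COLOR_BGR2HSV)[...,1]
m=(S<90)&(Z>.021)&(Z<.035)&(abs(P[...,0]-.635)<.06)&(abs(P[...,1])<.16);q=P[m]
print(len(q),cv2.minAreaRect((q[:,:2]*1000).astype(np.float32)),np.median(q[:,2]),q[:,:2].min(0),q[:,:2].max(0))
E
```

```text
go [0.0004 0.0028 0.1342] turn -0.001 | at [0.638  0.0944 0.1772] yaw 84.0 t 13.2 w 0.0393 F [-0.2  0.5 -1.6]
1906 ((632.9324340820312, 21.61046600341797), (242.7556915283203, 64.11495971679688), 83.98941040039062) 0.027188183289403894 [ 0.58961255 -0.09875752] [0.67536761 0.14393163]
```

View pics/w6.png

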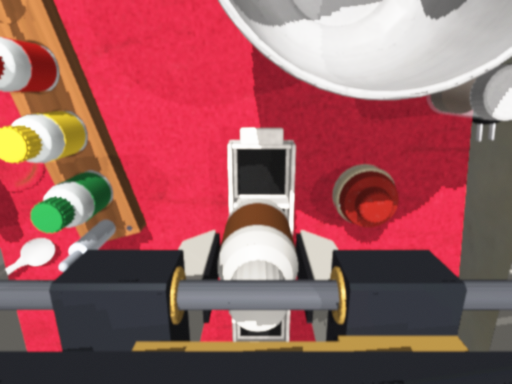

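The wrist view shows the held vanilla (260,270) over the rack, whose end pocket is at (262,172) and lug at (262,135). The bowl rim is clear at the top right. Rack centre ≈ (0.631, 0.006).

Request:
run_rows(
  segments=[
    [0.03,[0.003,0.0027,0.03],0],
    [0.03,[0,0,0.03],0],
    [0.03,[0,0,0.02],0],
    [0.03,[0,0,0.02],0],
    [0.03,[0,0,0.01],0],
    [0.03,[0,0,0.01],0],
    [0.03,[0,0,0],0],
  ],
)

```text
time_s: 14.12
ee_pos: [0.6416, 0.097, 0.0583]
orientation: [-3.141, 0.0, 1.466]
wrist_force: [-1.4, -0.3, -0.4]
gripper_width: 0.0399
grip_force: 20.0
```

Request:
run_rows(
  segments=[
    [0.03,[0,0,0.007],0],
    [0.03,[0,0,0.003],0],
    [0.03,[0,0,0.002],0],
    [0.03,[0,0,0],0],
  ],
)

```text
time_s: 14.62
ee_pos: [0.6418, 0.097, 0.0467]
orientation: [-3.142, -0.0, 1.466]
wrist_force: [-0.2, 0.9, -0.5]
gripper_width: 0.0396
grip_force: 20.0
```

```bash
python3 -c "
from h import *;go(.6408,.097,.043,84)"
```

```text
go [-0.0001 -0.001   0.0037] turn -0.0 | at [0.6418 0.097  0.0467] yaw 84.0 t 14.625 w 0.0396 F [-0.2  0.9 -0.5]
```

Request:
run_rows(
  segments=[
    [0.03,[0,0,0.002],0],
    [0.03,[0,0,0.002],0],
    [0.03,[0,0,0],0],
  ],
)

```text
time_s: 15.0
ee_pos: [0.642, 0.097, 0.043]
orientation: [3.141, -0.0, 1.466]
wrist_force: [-0.6, 0.0, 1.7]
gripper_width: 0.0393
grip_force: 20.0
```

Request:
run_rows(
  segments=[
    [0.06,[0,0,0],0],
    [0.07,[0,0,0],0],
    [0.08,[0,0,0],0],
    [0.08,[0,0,0],0],
  ],
)

```text
time_s: 15.5
ee_pos: [0.6418, 0.097, 0.0427]
orientation: [3.142, -0.0, 1.466]
wrist_force: [-0.2, 0.8, -0.8]
gripper_width: 0.0751
grip_force: 0.0
```

Request:
run_rows(
  segments=[
    [0.08,[0,0,-0.03],0],
    [0.08,[0,0,-0.04],0],
    [0.08,[0,0,-0.05],0],
    [0.08,[0,0,0],0],
  ],
)

```text
time_s: 16.0
ee_pos: [0.6444, 0.0969, 0.1671]
orientation: [3.135, -0.002, 1.465]
wrist_force: [-0.0, -0.8, -0.9]
gripper_width: 0.0801
grip_force: 0.0
```

```bash
python3 -c "
from h import *;go(.4596,.156,.16,100)
d=snap('wrist');save('w7',d['pixels']);P=cloud(d);H,S,V=cv2.split(cv2.cvtColor(d['pixels'],cv2.COLOR_BGR2HSV))
m=(S<60)&(V>150)&(np.hypot(P[...,0]-.641,P[...,1]-.096)<.03)&(P[...,2]>.078)&(P[...,2]<.1);q=P[m];print(len(q),cv2.minEnclosingCircle((q[:,:2]*1000).astype(np.float32)),np.median(q[:,2]))"
```

```text
go [ 0.0394 -0.1901  0.0058] turn -0.28 | at [0.6444 0.0969 0.1671] yaw 84.0 t 16.0 w 0.0801 F [-0.  -0.8 -0.9]
831 ((641.11767578125, 95.49600219726562), 12.426170349121094) 0.08689238746850628
```

Request:
run_rows(
  segments=[
    [0.08,[0,0,0],-0.14],
    [0.08,[0,0,0],-0.14],
    [0.08,[0.0225,-0.0427,0],0],
    [0.08,[0.0225,-0.0427,0],0],
    [0.08,[0.0225,-0.0427,0],0],
    [0.08,[0.0225,-0.0427,0],0],
    [0.08,[0,0,0],0],
    [0.08,[0,0,0],0],
  ],
)

```text
time_s: 17.05
ee_pos: [0.4581, 0.1558, 0.1624]
orientation: [-3.141, 0.0, 1.746]
wrist_force: [1.2, 0.5, -0.8]
gripper_width: 0.0802
grip_force: 0.0
```

```bash
cat > cap.py <<'E'
import sys
from h import *
c,x,y=sys.argv[1],float(sys.argv[2]),float(sys.argv[3])
d=snap('wrist');save('cap_'+c,d['pixels']);P=cloud(d);H,S,V=cv2.split(cv2.cvtColor(d['pixels'],cv2.COLOR_BGR2HSV))
m=(np.hypot(P[...,0]-x,P[...,1]-y)<.025)&(P[...,2]>.083)&(P[...,2]<.102)
m&={'y':(S>110)&(H>=20)&(H<=34),'g':(S>110)&(H>=45)&(H<=85),'r':(S>150)&((H<8)|(H>172))}[c]
q=P[m];(cx,cy),r=cv2.minEnclosingCircle((q[:,:2]*1000).astype(np.float32));print(len(q),cx,cy,r,np.median(q[:,2]))
go(cx/1000,cy/1000,.0475,100)
E
python3 cap.py y .4596 .156
```

```text
1030 459.8953857421875 156.155029296875 13.840385437011719 0.09322232702632637
go [0.0004 0.0012 0.115 ] turn -0.0 | at [0.4587 0.1556 0.1625] yaw 100.0 t 17.1 w 0.0802 F [ 0.4 -0.4 -0.7]
```

Request:
run_rows(
  segments=[
    [0.08,[0,0.001,0.04],0],
    [0.08,[0,0,0.04],0],
    [0.08,[0,0,0.025],0],
    [0.08,[0,0,0.009],0],
    [0.08,[0,0,0],0],
  ],
)

```text
time_s: 17.73
ee_pos: [0.4595, 0.1555, 0.0485]
orientation: [-3.141, 0.001, 1.745]
wrist_force: [0.2, -0.4, 0.4]
gripper_width: 0.0801
grip_force: 0.0
```

Request:
run_rows(
  segments=[
    [0.03,[0,0,0],0],
    [0.03,[0,0,0],0],
    [0.03,[0,0,0],0],
    [0.03,[0,0,0],0],
    [0.03,[0,0,0],0],
  ],
  grip_force=20,
)

```text
time_s: 18.35
ee_pos: [0.4591, 0.1561, 0.0489]
orientation: [3.141, -0.0, 1.746]
wrist_force: [0.5, -0.1, 2.3]
gripper_width: 0.0394
grip_force: 20.0
```

Request:
run_rows(
  segments=[
    [0.03,[0,0,-0.02],0],
    [0.03,[0,0,-0.03],0],
    [0.03,[0,0,-0.04],0],
    [0.03,[0,0,-0.04],0],
    [0.03,[0,0,0],0.14],
    [0.03,[0,0,0],0.14],
    [0.03,[0,0,0],0],
  ],
)

```text
time_s: 19.23
ee_pos: [0.4587, 0.1561, 0.1787]
orientation: [-3.141, 0.0, 1.467]
wrist_force: [0.1, 0.2, -0.6]
gripper_width: 0.04
grip_force: 20.0
```

```bash
python3 -c "
from h import *;go(.6345,.0358,.17,84)"
```

```text
go [-0.1014  0.1873  0.0087] turn 0.001 | at [0.4587 0.1561 0.1787] yaw 84.0 t 19.225 w 0.04 F [ 0.1  0.2 -0.6]
```

Request:
run_rows(
  segments=[
    [0.03,[-0.0254,0.0468,0],0],
    [0.03,[-0.0254,0.0468,0],0],
    [0.03,[-0.0254,0.0468,0],0],
    [0.03,[-0.0254,0.0468,0],0],
    [0.03,[0,0,0],0],
    [0.03,[0,0,0],0],
  ],
)

```text
time_s: 19.98
ee_pos: [0.6338, 0.0355, 0.178]
orientation: [-3.14, -0.0, 1.468]
wrist_force: [-1.5, 0.8, -0.9]
gripper_width: 0.0396
grip_force: 20.0
```

```bash
python3 -c "
from h import *;go(.6345,.0358,.043,84)"
```

```text
go [0.0003 0.0009 0.135 ] turn 0.001 | at [0.6338 0.0355 0.178 ] yaw 84.1 t 19.975 w 0.0396 F [-1.5  0.8 -0.9]
```

Request:
run_rows(
  segments=[
    [0.03,[0,0,0.03],0],
    [0.03,[0,0,0.03],0],
    [0.03,[0,0,0.02],0],
    [0.03,[0,0,0.02],0],
    [0.03,[0,0,0.01],0],
    [0.03,[0,0,0.01],0],
    [0.03,[0,0,0.007],0],
    [0.03,[0,0,0],0],
  ],
)

```text
time_s: 20.98
ee_pos: [0.6343, 0.0353, 0.0514]
orientation: [-3.141, 0.0, 1.466]
wrist_force: [-0.3, 0.5, -0.4]
gripper_width: 0.0394
grip_force: 20.0
```

Request:
run_rows(
  segments=[
    [0.03,[0,0,0.003],0],
    [0.03,[0,0,0.002],0],
    [0.03,[0,0,0],0],
  ],
)

```text
time_s: 21.35
ee_pos: [0.6345, 0.0354, 0.0467]
orientation: [-3.142, -0.0, 1.466]
wrist_force: [-0.1, -0.4, -0.6]
gripper_width: 0.0399
grip_force: 20.0
```

```bash
python3 -c "
from h import *;go(.6345,.0358,.043,84)"
```

```text
go [0.0004 0.     0.0037] turn -0.0 | at [0.6345 0.0354 0.0467] yaw 84.0 t 21.35 w 0.0399 F [-0.1 -0.4 -0.6]
```

Request:
run_rows(
  segments=[
    [0.03,[0,0,0.002],0],
    [0.03,[0,0,0.002],0],
    [0.03,[0,0,0],0],
  ],
)

```text
time_s: 21.72
ee_pos: [0.6346, 0.0354, 0.0429]
orientation: [3.141, -0.0, 1.466]
wrist_force: [-0.6, 1.0, 2.5]
gripper_width: 0.0395
grip_force: 20.0
```

Request:
run_rows(
  segments=[
    [0.06,[0,0,0],0],
    [0.07,[0,0,0],0],
    [0.08,[0,0,0],0],
    [0.08,[0,0,0],0],
  ],
)

```text
time_s: 22.22
ee_pos: [0.6344, 0.0354, 0.0427]
orientation: [-3.142, 0.0, 1.466]
wrist_force: [-0.2, 0.1, -0.1]
gripper_width: 0.0748
grip_force: 0.0
```

Request:
run_rows(
  segments=[
    [0.08,[0,0,-0.03],0],
    [0.08,[0,0,-0.04],0],
    [0.08,[0,0,-0.05],0],
    [0.08,[0,0,0],0],
  ],
)

```text
time_s: 22.72
ee_pos: [0.637, 0.035, 0.1669]
orientation: [3.135, -0.002, 1.465]
wrist_force: [-0.0, 0.1, -0.4]
gripper_width: 0.0801
grip_force: 0.0
```

Request:
run_rows(
  segments=[
    [0.08,[0,0,0],-0.14],
    [0.08,[0,0,0],-0.14],
    [0.08,[0.042,-0.0304,0],0],
    [0.08,[0.042,-0.0304,0],0],
    [0.08,[0.042,-0.0304,0],0],
    [0.08,[0.042,-0.0304,0],0],
    [0.08,[0.042,-0.0304,0],0],
    [0.08,[0,0,0],0],
  ],
)

```text
time_s: 23.72
ee_pos: [0.4447, 0.2189, 0.1618]
orientation: [-3.139, -0.001, 1.753]
wrist_force: [0.1, -0.3, 0.3]
gripper_width: 0.0798
grip_force: 0.0
```

```bash
python3 cap.py r .4496 .2150
```

```text
1005 449.5232849121094 215.5113067626953 13.644251823425293 0.09326746269239222
go [-0.002   0.0027  0.1146] turn 0.004 | at [0.4467 0.217  0.1621] yaw 100.3 t 23.775 w 0.0798 F [ 1.  -0.8 -0.2]
```

Request:
run_rows(
  segments=[
    [0.08,[0,0.001,0.04],0],
    [0.08,[0,0,0.04],0],
    [0.08,[0,0,0.025],0],
    [0.08,[0,0,0.009],0],
    [0.08,[0,0,0],0],
  ],
)

```text
time_s: 24.4
ee_pos: [0.4497, 0.215, 0.0485]
orientation: [-3.141, 0.001, 1.744]
wrist_force: [-0.7, -0.1, 0.4]
gripper_width: 0.0798
grip_force: 0.0
```

Request:
run_rows(
  segments=[
    [0.03,[0,0,0],0],
    [0.03,[0,0,0],0],
    [0.03,[0,0,0],0],
    [0.03,[0,0,0],0],
    [0.03,[0,0,0],0],
  ],
  grip_force=20,
)

```text
time_s: 25.02
ee_pos: [0.4493, 0.216, 0.0489]
orientation: [3.141, -0.0, 1.746]
wrist_force: [0.3, 0.3, 1.8]
gripper_width: 0.0396
grip_force: 20.0
```

Request:
run_rows(
  segments=[
    [0.03,[0,0,-0.02],0],
    [0.03,[0,0,-0.03],0],
    [0.03,[0,0,-0.04],0],
    [0.03,[0,0,-0.04],0],
    [0.03,[0,0,0],0.14],
    [0.03,[0,0,0],0.14],
    [0.03,[0,0,0],0],
  ],
)

```text
time_s: 25.9
ee_pos: [0.449, 0.2159, 0.1786]
orientation: [-3.141, 0.0, 1.467]
wrist_force: [0.2, 0.7, -1.1]
gripper_width: 0.0394
grip_force: 20.0
```

```bash
python3 -c "
from h import *;go(.6282,-.0238,.17,84)"
```

```text
go [-0.2198  0.2031  0.0087] turn 0.001 | at [0.449  0.2159 0.1786] yaw 84.0 t 25.9 w 0.0394 F [ 0.2  0.7 -1.1]
```

Request:
run_rows(
  segments=[
    [0.03,[-0.0366,0.0339,0],0],
    [0.03,[-0.0366,0.0339,0],0],
    [0.03,[-0.0366,0.0339,0],0],
    [0.03,[-0.0366,0.0339,0],0],
    [0.03,[-0.0366,0.0339,0],0],
    [0.03,[-0.0366,0.0339,0],0],
    [0.03,[0,0,0],0],
    [0.03,[0,0,0],0],
  ],
)

```text
time_s: 26.9
ee_pos: [0.628, -0.0236, 0.1781]
orientation: [-3.14, -0.0, 1.468]
wrist_force: [0.2, 0.7, -1.3]
gripper_width: 0.0398
grip_force: 20.0
```

```bash
python3 -c "
from h import *;go(.6282,-.0238,.043,84)"
```

```text
go [-0.0002  0.0005  0.1351] turn 0.001 | at [ 0.628  -0.0236  0.1781] yaw 84.1 t 26.9 w 0.0398 F [ 0.2  0.7 -1.3]
```

Request:
run_rows(
  segments=[
    [0.03,[0,0,0.03],0],
    [0.03,[0,0,0.03],0],
    [0.03,[0,0,0.02],0],
    [0.03,[0,0,0.02],0],
    [0.03,[0,0,0.01],0],
    [0.03,[0,0,0.01],0],
    [0.03,[0,0,0.007],0],
    [0.03,[0,0,0],0],
  ],
)

```text
time_s: 27.9
ee_pos: [0.6283, -0.0237, 0.0515]
orientation: [-3.141, -0.0, 1.466]
wrist_force: [-0.0, 0.1, -0.8]
gripper_width: 0.0395
grip_force: 20.0
```

Request:
run_rows(
  segments=[
    [0.03,[0,0,0.003],0],
    [0.03,[0,0,0.002],0],
    [0.03,[0,0,0.002],0],
    [0.03,[0,0,0.002],0],
    [0.03,[0,0,0],0],
  ],
)

```text
time_s: 28.52
ee_pos: [0.6286, -0.0239, 0.0429]
orientation: [3.141, -0.0, 1.466]
wrist_force: [-0.2, -0.1, 1.2]
gripper_width: 0.0396
grip_force: 20.0
```

Request:
run_rows(
  segments=[
    [0.06,[0,0,0],0],
    [0.07,[0,0,0],0],
    [0.08,[0,0,0],0],
    [0.08,[0,0,0],0],
  ],
)

```text
time_s: 29.02
ee_pos: [0.6285, -0.0238, 0.0427]
orientation: [3.142, -0.0, 1.466]
wrist_force: [-0.7, 0.3, 0.1]
gripper_width: 0.0752
grip_force: 0.0
```

Request:
run_rows(
  segments=[
    [0.08,[0,0,-0.03],0],
    [0.08,[0,0,-0.04],0],
    [0.08,[0,0,-0.05],0],
    [0.08,[0,0,0],0],
  ],
)

```text
time_s: 29.52
ee_pos: [0.631, -0.0244, 0.1668]
orientation: [3.134, -0.001, 1.465]
wrist_force: [-0.4, 0.0, -0.2]
gripper_width: 0.08
grip_force: 0.0
```

Request:
run_rows(
  segments=[
    [0.08,[0,0,0],-0.14],
    [0.08,[0,0,0],-0.14],
    [0.08,[0.0367,-0.0338,0],0],
    [0.08,[0.0367,-0.0338,0],0],
    [0.08,[0.0367,-0.0338,0],0],
    [0.08,[0.0367,-0.0338,0],0],
    [0.08,[0,0,0],0],
    [0.08,[0,0,0],0],
  ],
)

```text
time_s: 30.52
ee_pos: [0.47, 0.097, 0.1625]
orientation: [3.141, 0.0, 1.746]
wrist_force: [0.9, -0.8, -0.0]
gripper_width: 0.08
grip_force: 0.0
```

```bash
python3 cap.py g .470 .097
```

```text
1010 470.0068054199219 97.38834381103516 13.528253555297852 0.09326025539230941
go [ 0.0009 -0.0004  0.1151] turn -0.0 | at [0.4705 0.0966 0.1626] yaw 100.0 t 30.575 w 0.0802 F [-0.5 -0.4  0.1]
```

Request:
run_rows(
  segments=[
    [0.08,[0.001,0,0.04],0],
    [0.08,[0,0,0.04],0],
    [0.08,[0,0,0.025],0],
    [0.08,[0,0,0.009],0],
    [0.08,[0,0,0],0],
  ],
)

```text
time_s: 31.2
ee_pos: [0.4701, 0.0974, 0.0486]
orientation: [-3.141, 0.001, 1.744]
wrist_force: [0.3, -0.0, 1.0]
gripper_width: 0.0802
grip_force: 0.0
```

Request:
run_rows(
  segments=[
    [0.03,[0,0,0],0],
    [0.03,[0,0,0],0],
    [0.03,[0,0,0],0],
    [0.03,[0,0,0],0],
    [0.03,[0,0,0],0],
  ],
  grip_force=20,
)

```text
time_s: 31.82
ee_pos: [0.4697, 0.0983, 0.0489]
orientation: [3.141, -0.0, 1.746]
wrist_force: [-0.0, -0.1, 1.0]
gripper_width: 0.0394
grip_force: 20.0
```

Request:
run_rows(
  segments=[
    [0.03,[0,0,-0.02],0],
    [0.03,[0,0,-0.03],0],
    [0.03,[0,0,-0.04],0],
    [0.03,[0,0,-0.04],0],
    [0.03,[0,0,0],0.14],
    [0.03,[0,0,0],0.14],
    [0.03,[0,0,0],0],
  ],
)

```text
time_s: 32.7
ee_pos: [0.4694, 0.0982, 0.1787]
orientation: [-3.141, 0.0, 1.467]
wrist_force: [0.1, 0.9, -1.5]
gripper_width: 0.0395
grip_force: 20.0
```

```bash
python3 -c "
from h import *;go(.6219,-.0835,.17,84)"
```

```text
go [-0.1649  0.1706  0.0087] turn 0.001 | at [0.4694 0.0982 0.1787] yaw 84.0 t 32.7 w 0.0395 F [ 0.1  0.9 -1.5]
```

Request:
run_rows(
  segments=[
    [0.03,[-0.033,0.0341,0],0],
    [0.03,[-0.033,0.0341,0],0],
    [0.03,[-0.033,0.0341,0],0],
    [0.03,[-0.033,0.0341,0],0],
    [0.03,[-0.033,0.0341,0],0],
    [0.03,[0,0,0],0],
    [0.03,[0,0,0],0],
  ],
)

```text
time_s: 33.58
ee_pos: [0.6213, -0.0835, 0.1781]
orientation: [-3.14, -0.0, 1.468]
wrist_force: [-0.4, 1.0, -0.2]
gripper_width: 0.0398
grip_force: 20.0
```

```bash
python3 -c "
from h import *;go(.6219,-.0835,.043,84)
P=cloud(snap('top'));q=P[(P[...,2]>.05)&(P[...,2]<.16)&(abs(P[...,0]-.66)<.13)&(P[...,1]<-.1)&(P[...,1]>-.32)];print('jug y max',np.percentile(q[:,1],99),q[:,0].min())"
```

```text
go [0.     0.0007 0.1351] turn 0.002 | at [ 0.6213 -0.0835  0.1781] yaw 84.1 t 33.575 w 0.0398 F [-0.4  1.  -0.2]
jug y max -0.18922288217293326 0.6124943615257986
```

Jug is 70 mm clear of the gripper body.

Request:
run_rows(
  segments=[
    [0.03,[0,0,0.03],0],
    [0.03,[0,0,0.03],0],
    [0.03,[0,0,0.02],0],
    [0.03,[0,0,0.02],0],
    [0.03,[0,0,0.01],0],
    [0.03,[0,0,0.01],0],
    [0.03,[0,0,0.007],0],
    [0.03,[0,0,0],0],
  ],
)

```text
time_s: 34.62
ee_pos: [0.6217, -0.0837, 0.0515]
orientation: [-3.141, -0.0, 1.466]
wrist_force: [-0.4, -0.9, -0.6]
gripper_width: 0.0397
grip_force: 20.0
```

Request:
run_rows(
  segments=[
    [0.03,[0,0,0.003],0],
    [0.03,[0,0,0.002],0],
    [0.03,[0,0,0.002],0],
    [0.03,[0,0,0.002],0],
    [0.03,[0,0,0],0],
  ],
)

```text
time_s: 35.25
ee_pos: [0.6221, -0.0839, 0.0429]
orientation: [3.141, -0.0, 1.466]
wrist_force: [0.5, -0.2, 0.5]
gripper_width: 0.0395
grip_force: 20.0
```

Request:
run_rows(
  segments=[
    [0.06,[0,0,0],0],
    [0.07,[0,0,0],0],
    [0.08,[0,0,0],0],
    [0.08,[0,0,0],0],
  ],
)

```text
time_s: 35.75
ee_pos: [0.6219, -0.0838, 0.0427]
orientation: [3.142, -0.0, 1.466]
wrist_force: [0.2, 0.4, 0.4]
gripper_width: 0.0751
grip_force: 0.0
```

Request:
run_rows(
  segments=[
    [0.08,[0,0,-0.03],0],
    [0.08,[0,0,-0.05],0],
    [0.08,[0,0,-0.05],0],
    [0.08,[0,0,-0.05],0],
    [0.08,[0,0,-0.04],0],
  ],
)

```text
time_s: 36.38
ee_pos: [0.622, -0.084, 0.265]
orientation: [3.14, -0.0, 1.466]
wrist_force: [0.3, 0.4, -0.1]
gripper_width: 0.0798
grip_force: 0.0
```

Request:
run_rows(
  segments=[
    [0.08,[0.04,-0.04,0],0],
    [0.08,[0.04,-0.04,0],0],
    [0.08,[0.04,-0.04,0],0],
    [0.08,[0.04,-0.04,0],0],
    [0.08,[0.05,-0.03,0],0],
    [0.08,[0.05,-0.03,0],0],
    [0.08,[0.05,-0.03,0],0],
    [0.08,[0.05,0,0],0],
  ],
)

```text
time_s: 37.38
ee_pos: [0.4088, 0.3025, 0.2632]
orientation: [-3.141, -0.001, 1.468]
wrist_force: [0.3, 0.3, 0.6]
gripper_width: 0.0801
grip_force: 0.0
```

```bash
python3 - <<'E'
from h import *
v=np.array([.105,.9945]);u=np.array([.9945,-.105]);ok=None
for n in ['top','scene']:
    d=snap(n);P=cloud(d);Z=P[...,2];H,S,V=cv2.split(cv2.cvtColor(d['pixels'],cv2.COLOR_BGR2HSV));save(n+'_f',cv2.resize(d['pixels'],(768,576)))
    m=(S<60)&(Z>.0175)&(Z<.03)&(abs(P[...,0]-.44)<.07)&(abs(P[...,1]+.18)<.17);q=P[m]
    print(n,'plate',cv2.minAreaRect((q[:,:2]*1000).astype(np.float32)),np.median(q[:,2]))
    for c in 'wyrg':
        m=(abs(P[...,0]-.631)<.05)&(abs(P[...,1])<.13)&(Z>.07)&(Z<.1)
        m&={'w':(S<60)&(V>150),'y':(S>110)&(H>=20)&(H<=34),'g':(S>110)&(H>=45)&(H<=85),'r':(S>150)&((H<8)|(H>172))}[c]
        q=P[m]
        if len(q):
            q=q[q[:,2]>np.percentile(q[:,2],95)-.006];p=np.array(cv2.minEnclosingCircle(q[:,:2].astype(np.float32))[0])-[.6314,.006];print(n,c,'rack xy',np.round([p@u,p@v],4),np.round(np.median(q[:,2]),4))
E
```

```text
top plate ((443.902587890625, -178.1442108154297), (292.7380676269531, 67.24272155761719), 80.946044921875) 0.02097196298028381
top w rack xy [0.0005 0.0409] 0.0878
top y rack xy [-0.0003  0.0286] 0.0881
top r rack xy [-0.0015 -0.0321] 0.0876
top g rack xy [-0.0015 -0.0924] 0.0873
scene plate ((444.4720764160156, -184.5977325439453), (286.038330078125, 56.26170349121094), 84.1465835571289) 0.020914439426408138
scene w rack xy [ 0.005  -0.0024] 0.0876
scene y rack xy [-0.0005  0.0272] 0.0872
scene r rack xy [ 0.0004 -0.0325] 0.0875
scene g rack xy [ 0.0001 -0.0942] 0.0875
```

View pics/top_f.png

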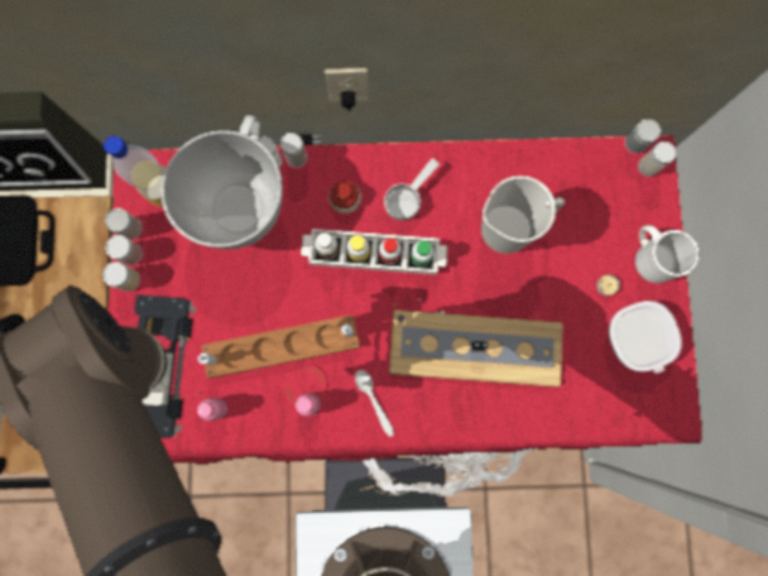

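View pics/scene_f.png

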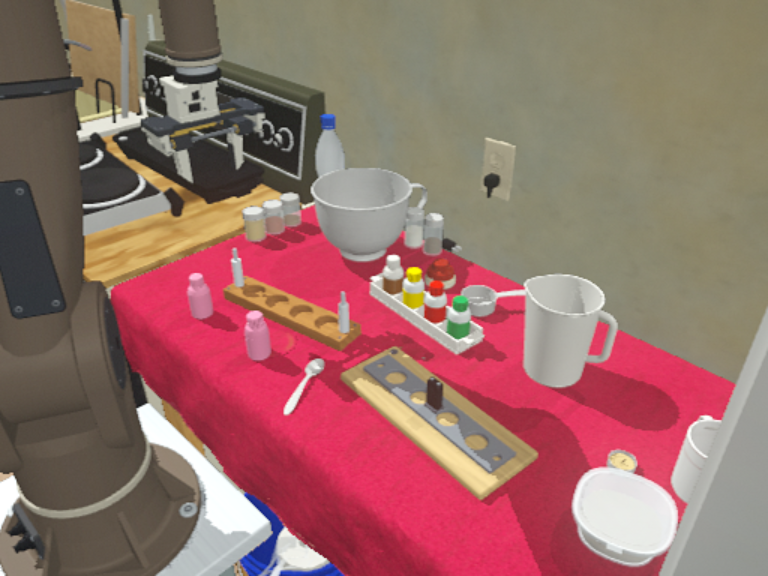

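Both views show the plate centred lengthwise on the board (top view 480,347). The four bottles stand upright in the pockets: white (326,242), yellow (357,245), red (390,249), green (424,254) from the bowl's end. Cap tops sit at 88 mm, which puts the bottles on the floor, and the robot is clear.

Request:
run_rows(
  segments=[
    [0.08,[0,0,0],0],
    [0.08,[0,0,0],0],
    [0.08,[0,0,0],0],
  ],
)

```text
time_s: 37.85
ee_pos: [0.4113, 0.2993, 0.2629]
orientation: [3.142, -0.0, 1.464]
wrist_force: [0.2, -0.5, 0.9]
gripper_width: 0.0801
grip_force: 0.0
```

```bash
python3 -c "
from workcell import ctrl;print(ctrl.sign_off())"
```

```text
the job is handed in; nothing more can be done
None
```

The job is handed in at about 38 s, but the hand-in returned no verdict: in the last camera views the plate lies flat and centred on the board, and the bottles stand upright in the rack in the order white, yellow, red, green from the bowl, with the bowl and jug where they were.

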